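# Balance a loaded centrifuge rotor

### The job

The centrifuge rotor is full but out of balance, because none of its six vessels faces its like. Rearrange them so that the two tall white-capped vials face each other straight across the rotor, and likewise the two cream bottles and the two short dark pots, all standing upright and fully down in the rotor's cups. You may park a vessel in a free hole of the white rack meanwhile; do not let any vessel fall over, and leave the rack's pump bottle in its hole.

Things in the scene. Friction and masses are not known exactly. Their poses are not given: they have to be found in the camera images.
- rotor: Aluminium rotor in the centrifuge. Origin on its vertical axis, level with its cup floors (60 mm above the worktop), z up. Six cups at radius 75 mm, at 0, 60, 120, 180, 240 and 300 degrees about z from its x axis; facing cups are 150 mm apart. Cup bore 38 mm, mouth flared to 49 mm, 22 mm deep, outside 55 mm; the hub is lower. It turns on its spindle with stiff friction (0.25 N m).
- centrifuge: White housing, 340 mm deep, 310 mm wide, top at 122 mm; fixed. Origin under the rotor's axis on the worktop, x to its rear, z up. Round chamber 280 mm wide, open at the top, round the rotor. A lid 310 mm wide with a clear dome stands open at the rear, leaning back a little: hinge at x = 165 mm, upper edge at x about 225 mm and 0.44 m above the worktop.
- rack: White plastic bench rack, 206 x 64 x 26 mm, fixed on the worktop. Origin at the centre of its underside, x along its length, z up. Three holes at x = -68, 0 and +68 mm: bore 38 mm, mouth chamfered to 48 mm, 20 mm deep (hole floor 6 mm above the worktop). The white pump bottle stands in the hole at +68 mm; the other two are free.
- vial_a: Tall slim vial of milky clear glass, 30 mm in diameter, 147 mm tall, white cap (24 mm wide, the top 12 mm), blue label, a brown sample showing faintly in the bottom third, 45 g; the like of vial_b. Starts in a rotor cup; its origin is the centre of its underside, z up its axis; grip round the body.
- vial_b: Tall slim vial of milky clear glass, 30 mm in diameter, 148 mm tall, white cap (24 mm wide, the top 12 mm), blue label, a brown sample showing faintly in the bottom third, 45 g; the like of vial_a. Starts in a rotor cup; its origin is the centre of its underside, z up its axis; grip round the body.
- cream_a: Medium-height cream-coloured plastic bottle, 32 mm in diameter, 98 mm tall (straight body to about 70 mm, then a shoulder), brown cap 22 mm wide, 70 g; the like of cream_b. Starts in a rotor cup; its origin is the centre of its underside, z up its axis; grip round the body.
- cream_b: Medium-height cream-coloured plastic bottle, 32 mm in diameter, 98 mm tall (straight body to about 70 mm, then a shoulder), brown cap 22 mm wide, 70 g; the like of cream_a. Starts in a rotor cup; its origin is the centre of its underside, z up its axis; grip round the body.
- pot_a: Short dark brown pot, 32 mm in diameter, 58 mm tall (body to 46 mm, black cap 24 mm wide above it), 50 g; the like of pot_b. Starts in a rotor cup; its origin is the centre of its underside, z up its axis; grip round the body.
- pot_b: Short dark brown pot, 32 mm in diameter, 58 mm tall (body to 46 mm, black cap 24 mm wide above it), 50 g; the like of pot_a. Starts in a rotor cup; its origin is the centre of its underside, z up its axis; grip round the body.
- pump_bottle: White pump bottle, 35 mm in diameter, 180 mm tall, standing in the end hole of the rack; not part of the run, leave it there. Origin at the centre of its underside.
There are look-alikes about, which are no part of the job. Leave any yellow look-alike of the cream_b alone. Leave any orange look-alike of the pot_a alone.

How it is judged:
At the end, for the whole second after the job is handed in: All six vessels stand upright (within 7 degrees), released and at rest, on the floors of rotor cups (within 5 mm in height, 65 to 85 mm from the rotor's axis), and the two of each kind are in opposite cups (their axes more than 139 mm apart; opposite cups are 150 mm apart, the next farthest 130 mm) (z of vial_a in the frame of rotor between -0.005 and 0.005 m and horizontal distance between vial_a and rotor between 0.065 and 0.085 m and angle between each of vial_a, cream_a, pot_a, cream_b, pot_b, vial_b's own z axis and vertical below 0.12 rad and linear speed of each of vial_a, cream_a, pot_a, cream_b, pot_b, vial_b below 0.02 m/s and z of cream_a in the frame of rotor between -0.005 and 0.005 m and horizontal distance between cream_a and rotor between 0.065 and 0.085 m and z of pot_a in the frame of rotor between -0.005 and 0.005 m and horizontal distance between pot_a and rotor between 0.065 and 0.085 m and z of cream_b in the frame of rotor between -0.005 and 0.005 m and horizontal distance between cream_b and rotor between 0.065 and 0.085 m and z of pot_b in the frame of rotor between -0.005 and 0.005 m and horizontal distance between pot_b and rotor between 0.065 and 0.085 m and z of vial_b in the frame of rotor between -0.005 and 0.005 m and horizontal distance between vial_b and rotor between 0.065 and 0.085 m and horizontal distance between vial_a and vial_b above 0.139 m and horizontal distance between cream_a and cream_b above 0.139 m and horizontal distance between pot_a and pot_b above 0.139 m); the robot touches nothing.
It fails at once if the white pump bottle in the rack is lifted out, tipped or shifted by more than 15 mm (distance of pump_bottle from where it was at the start of the episode above 0.015 m or angle between pump_bottle's own z axis and vertical above 0.5 rad).
It fails at once if one of the six vessels falls over (leans more than 50 degrees) (angle between any of vial_a, cream_a, pot_a, cream_b, pot_b, vial_b's own z axis and vertical above 0.87 rad).
It also fails if it takes over 115 s, if anything falls off the work surface, if the arm or the gripper's body presses on something with over 40 N, if the wrist force passes 120 N, or if a joint passes its speed limit or range.

### The arm

A 6-joint arm with a two-finger parallel gripper is mounted at the origin on a cart in front of the work surface, level with it; the furniture and walls round the work are solid. World frame = base frame: x ahead of the robot, y to its left, z up, the work surface at z = 0. Lengths are in m, angles in rad, forces in N, time in s.
With the tool pointing down it reaches from about 0.275 to 0.85 m from the base axis. Payload 19 kg.
Tool frame: the origin (TCP) lies midway between the tips of the shut fingers; the grasp point (between the pads) lies 19 mm behind it; z points along the fingers, y is the line along which they close (so a half turn about z gives the same grasp; the last joint's range is limited). The gripper opens to 85 mm and grips with 20 to 120 N. Pads are 22 mm wide; open, the fingers measure 114 mm over their backs; the gripper's body (76 mm by 85 mm) begins 54 mm behind the grasp point. The pads swing forward as they close: fully open they stand 13 mm farther back than shut.
Start: joints at [-1.344, 0.15, 1.437, -0, 1.554, -0.134], TCP at [0.203, -0.538, 0.231] pointing down, gripper open.
Joint ranges: [-2.8, 2.8], [-0.68, 2.1], [0.12, 2.68], [-1.39, 4.53], [0.16, 2.79], [-2.81, 2.81]. Speed limits (rad/s): [1.89, 1.89, 2.22, 3.01, 3.01, 3.01].

### API

Orientations are given as a rotation vector (axis times angle).
In Python, from cell import sensors, vision, r gives the robot as it stands.
- The arm moves only by the shell command python3 -m crank 'ROWS'. ROWS is JSON, one flat list of numbers, 7 for each row, row after row: the shift along the tool's x, y, z in cm, then the turn, a rotation vector about the tool's x, y, z in units of 5 degrees (1.0 is 5 degrees), then the closure in counts, from 0 (fully open) to 255 (shut). In form: [dx, dy, dz, wx, wy, wz, gripper, dx, dy, dz, wx, wy, wz, gripper, ...]. A call has 1 to 8 rows; each row shifts and turns the commanded pose from where the row before left it, along the tool's axes as they then stand; what a row does not reach is not made up. A row lasts 1/10 s, in which the tool goes at most 50 mm and 8.59 degrees, less where a joint would pass 70% of its speed; a pose out of reach is approached as far as the arm can. A call is refused whole if a number of a shift passes 5 or a number of a turn 1, either way. A call with a gripper value outside its range is refused whole. The fingers move at their own pace and stop on an object; the grip force is fixed at half the most. Time passes only in rows, so rows that do not move let the fingers close. It gives the time, the measured TCP pose, the force, the opening and the grip force at its end, in the units of the state.
- sensors.observe(): the state, without advancing time (a new reading comes with each control period).
- vision.get_image(name): name is "side" or "top" or "wrist"; returns a dict with "image" (480x640x3 uint8, red, green, blue), "vfov" (degrees; the focal length in pixels is half the picture's height over the tangent of half this angle, whatever the lens; pixels are square), "cx", "cy" (the principal point, pixels), "origin" and "orientation" of the camera in the world; the wrist camera has in their place "mount" (4x4, takes a point from camera to tool coordinates, whose origin is the TCP and whose axes are the flange's). Camera axes: x right, y down, z forward; pixel columns grow to the right and rows downward; lengths in m; the calibration is good to about 2 mm. A picture is of the moment at which its call begins: read the wrist's pose just before it. There is no depth.
- r.hand_in(): hands the job in; it is judged then, once.
The state is a dict: "time_s": time; "joints": joint angles; "joint_vel": joint speeds; "joint_efforts": joint torques, N m; "ee_pos": TCP position; "orientation": TCP orientation; "wrist_force": force on the tool from outside, world axes, zero at the start; "wrist_torque": the same for the moment, N m; "finger_gap": finger opening in m; "grip_force": force on a finger pad.
Only numpy, scipy, OpenCV 4.12 (cv2) and the standard library are available. Lean on these libraries where they do the work, as an engineer would, in place of code of your own. Each camera call takes 0.05 s, during which the arm holds its last target. There are 200 camera calls.

## Working session

There is one attempt and no reset: what is moved stays moved. The work goes in short steps, Python scripts to look and compute and a shell command to move; the robot and the scene stay as the last step left them, time stands still between calls to the robot, and variables do not carry over. Pictures are saved under pics/ and viewed, at most 18 in all, crops included, and the job is handed in when it is done.

```bash
ls; mkdir -p pics
python3 - <<'E'
from cell import sensors, vision, r
import cv2
print(sensors.observe())
for n in("top","side"):
    d=vision.get_image(n); cv2.imwrite(f"pics/{n}0.png",d["image"][:,:,::-1]); print({k:v for k,v in d.items() if k!="image"})
E
```

```text
pics
{'time_s': 0.0, 'joints': array([-1.34399682e+00,  1.50975821e-01,  1.43801004e+00, -1.10292228e-05,
        1.55379476e+00, -1.33984091e-01]), 'joint_vel': array([ 0.00040148,  0.00086674,  0.00023519, -0.00172675, -0.00010848,
        0.00166257]), 'joint_efforts': array([ 6.15406861e-05, -7.13056040e+01, -5.70865595e+01, -2.21613946e-04,
        9.01775609e-03,  8.78471184e-06]), 'ee_pos': array([ 0.20291173, -0.5377517 ,  0.23069171]), 'orientation': array([-3.08944854e+00, -5.63436425e-01,  1.03831853e-04]), 'wrist_force': array([-0.08183962,  0.38268023,  0.18237098]), 'wrist_torque': array([ 0.00242614, -0.02442164, -0.0119857 ]), 'grip_force': 0.0, 'finger_gap': 0.08535563259158699}
{'vfov': 44.28209350168399, 'cx': 325.13822055045296, 'cy': 238.63962687297715, 'origin': array([ 0.34276314, -0.02306631,  1.00529978]), 'orientation': array([-2.10490155,  2.11631575, -0.1585676 ])}
{'vfov': 48.290908675663054, 'cx': 318.3774344266412, 'cy': 228.57911533057043, 'origin': array([ 0.53410131, -0.66133826,  0.62600268]), 'orientation': array([-2.26000401, -0.02247385, -0.01873184])}
```

View pics/top0.png

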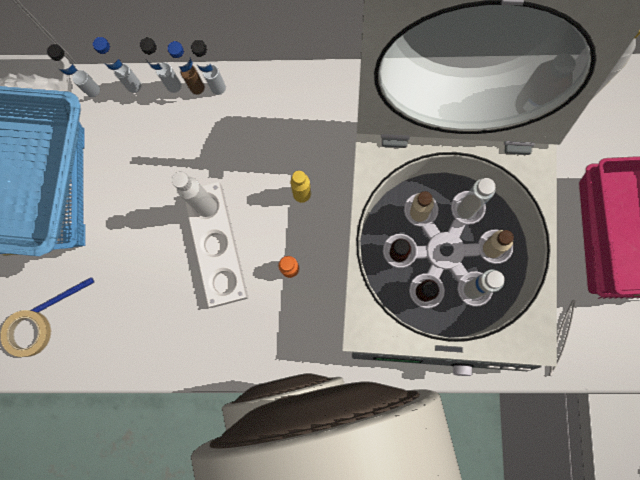

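View pics/side0.png

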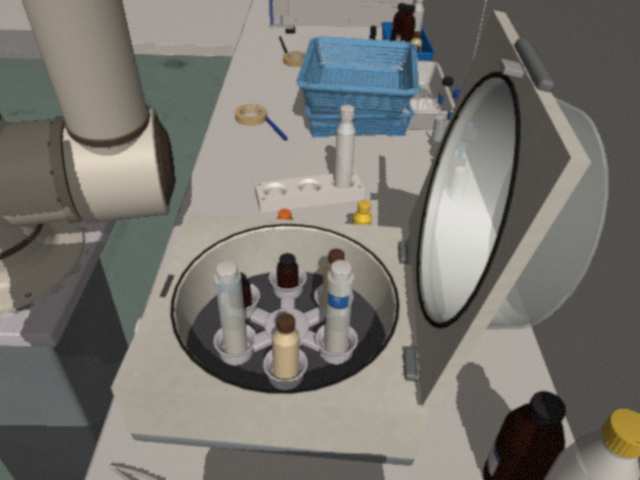

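The top view shows the rotor hub at (447,250). Candidates:
- Creams: (423,203) and (505,238). The yellow bottle at (300,186) is a look-alike.
- Pots: (400,250) and (428,290). The orange pot at (289,266) is a look-alike.
- Vials: (485,188) and (494,280). The pump bottle at (185,182) is not one of them.

The rack's free holes are at (215,243) and (224,283). The side view agrees.

Going round from the upper left, the order is cream, vial, cream, vial, pot, pot. A three-cycle of the front and right cups fixes it: pot E goes to the rack, vial D to E, cream C to D, and the pot to C.

Run:
```python
import cv2
t=cv2.imread("pics/top0.png")
cv2.imwrite("pics/top0c.png",cv2.resize(t[165:315,360:560],None,fx=4,fy=4,interpolation=cv2.INTER_CUBIC))
s=cv2.imread("pics/side0.png")
cv2.imwrite("pics/rackc.png",cv2.resize(t[165:315,150:350],None,fx=4,fy=4,interpolation=cv2.INTER_CUBIC))
```

```text
(no output)
```

View pics/top0c.png

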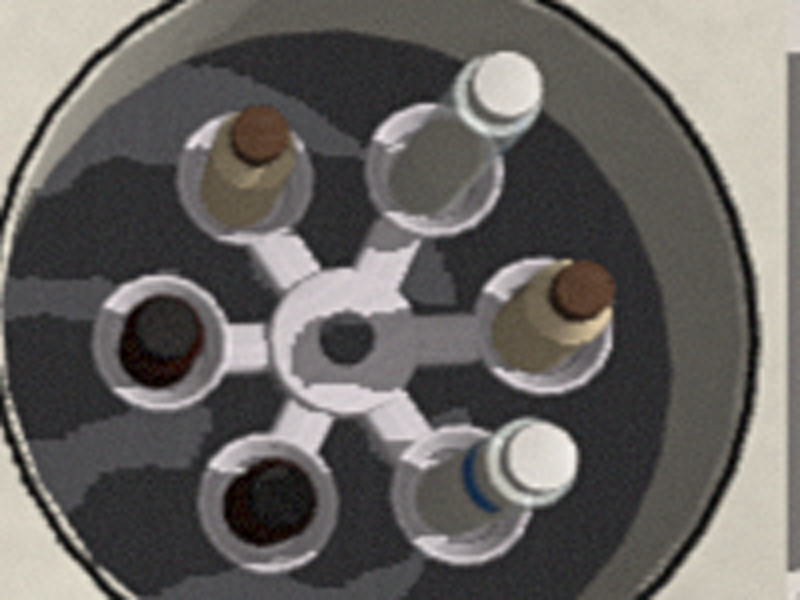

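View pics/rackc.png

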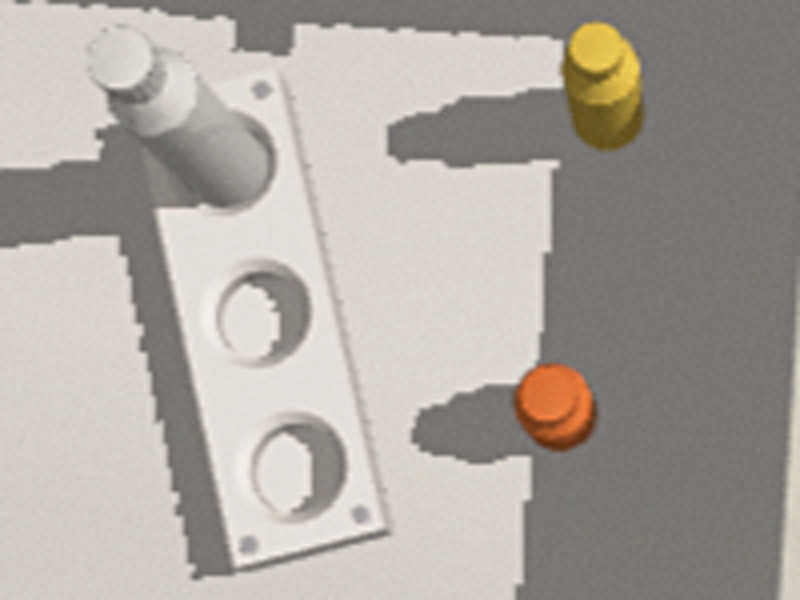

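```bash
cat > h.py <<'E'
import numpy as np
from scipy.spatial.transform import Rotation as R
from scipy.optimize import least_squares
from cell import sensors, vision, r
TOP=dict(vfov=44.28209350168399,cx=325.13822055045296,cy=238.63962687297715,origin=np.array([0.34276314,-0.02306631,1.00529978]),orientation=np.array([-2.10490155,2.11631575,-0.1585676]))
SIDE=dict(vfov=48.290908675663054,cx=318.3774344266412,cy=228.57911533057043,origin=np.array([0.53410131,-0.66133826,0.62600268]),orientation=np.array([-2.26000401,-0.02247385,-0.01873184]))
def cast(c,px,z):
    f=240/np.tan(np.radians(c["vfov"]/2))
    d=R.from_rotvec(c["orientation"]).apply([(px[0]-c["cx"])/f,(px[1]-c["cy"])/f,1])
    return c["origin"]+d*(z-c["origin"][2])/d[2]
def proj(c,p):
    f=240/np.tan(np.radians(c["vfov"]/2))
    q=R.from_rotvec(c["orientation"]).inv().apply(np.asarray(p)-c["origin"])
    return np.array([c["cx"]+f*q[0]/q[2],c["cy"]+f*q[1]/q[2]])
def unc(u,v,x0,y0,k=4): return ((u+.5)/k-.5+x0,(v+.5)/k-.5+y0)
def rotor(P):  # fit hexagon: P list of (k, xy); cup k at angle a+60k
    def fn(q): return np.concatenate([q[:2]+.075*np.array([np.cos(q[2]+k*np.pi/3),np.sin(q[2]+k*np.pi/3)])-p[:2] for k,p in P])
    P0=P[0]; m=np.mean([p[:2] for k,p in P],axis=0)
    a=np.arctan2(*(P0[1][:2]-m)[::-1])-P0[0]*np.pi/3
    s=least_squares(fn,[*m,a]); return s.x,fn(s.x).reshape(-1,2)
E
python3 - <<'E'
from h import *
np.set_printoptions(precision=4,suppress=True)
# image order A,B.. clockwise in image = seen from above clockwise -> k decreasing
rim=dict(A=(245,177),B=(434,169),C=(545,325),D=(462,494),E=(268,502),F=(161,342))
cap=dict(A=(262,132,.158),B=(508,84,.207),C=(583,290,.158),D=(541,457,.207),E=(282,496,.118),F=(167,326,.118))
P=[(-i,cast(TOP,unc(*rim[n],360,165),.082)) for i,n in enumerate("ABCDEF")]
Q=[(-i,cast(TOP,unc(*cap[n][:2],360,165),cap[n][2])) for i,n in enumerate("ABCDEF")]
for S in(P,Q):
    q,e=rotor(S); print(q,np.degrees(q[2])); print(e*1e3)
    for i,n in enumerate("ABCDEF"): print(n,S[i][1][:2], q[:2]+.075*np.array([np.cos(q[2]-i*np.pi/3),np.sin(q[2]-i*np.pi/3)]),np.degrees(q[2])-60*i)
for h in((258,312),(293,466)): print("rack",cast(TOP,unc(*h,150,165),.026))
# side check
q,_=rotor(P)
for i,n in enumerate("ABCDEF"):
    print(n,proj(SIDE,[*(q[:2]+.075*np.array([np.cos(q[2]-i*np.pi/3),np.sin(q[2]-i*np.pi/3)])),cap[n][2]]))
print(R.from_rotvec(sensors.observe()["orientation"]).as_matrix())
E
```

```text
[ 0.497  -0.186   0.5602] 32.09878617833368
[[-0.1975 -0.1888]
 [ 0.0444 -0.0217]
 [-0.0257  0.555 ]
 [ 0.0765  0.0424]
 [ 0.0256 -0.1517]
 [ 0.0767 -0.2351]]
A [ 0.5607 -0.146 ] [ 0.5605 -0.1462] 32.09878617833368
B [ 0.5632 -0.2211] [ 0.5632 -0.2211] -27.901213821666317
C [ 0.4997 -0.2615] [ 0.4997 -0.261 ] -87.90121382166632
D [ 0.4334 -0.2259] [ 0.4334 -0.2259] -147.90121382166632
E [ 0.4307 -0.1508] [ 0.4307 -0.1509] -207.90121382166632
F [ 0.4941 -0.1108] [ 0.4942 -0.1111] -267.9012138216663
[ 0.4966 -0.1844  0.5683] 32.55994333072589
[[ 0.1635 -1.4062]
 [-0.1578  2.1912]
 [ 0.4409 -3.0991]
 [ 0.0157  0.6904]
 [ 0.6291  1.2517]
 [-1.0913  0.3719]]
A [ 0.5597 -0.1426] [ 0.5599 -0.144 ] 32.55994333072589
B [ 0.5634 -0.2212] [ 0.5632 -0.219 ] -27.440056669274107
C [ 0.4996 -0.2562] [ 0.5    -0.2593] -87.4400566692741
D [ 0.4334 -0.2255] [ 0.4334 -0.2248] -147.4400566692741
E [ 0.4295 -0.1511] [ 0.4301 -0.1498] -207.4400566692741
F [ 0.4944 -0.1098] [ 0.4933 -0.1095] -267.4400566692741
rack [0.5187 0.1977 0.026 ]
rack [0.453  0.1809 0.026 ]
A [334.9632 254.7813]
B [340.087  267.3885]
C [282.7396 321.8651]
D [224.7695 267.7487]
E [236.8101 277.1377]
F [285.9842 257.9943]
[[ 0.9356  0.353  -0.0002]
 [ 0.353  -0.9356  0.001 ]
 [ 0.0001 -0.001  -1.    ]]
```

The cup-rim hexagon fits to 0.6 mm. The rotor axis is at (0.497,-0.186), and pot E at top crop (268,502), full-image (427,290), is the dark brown one, not the orange one. A tool yaw of about -29° suits every cup, so I'll turn to it first and then move over E.

```bash
python3 -m crank '[0,0,-0.25,0,0,-1,80, 0,0,-0.25,0,0,-1,80, 0,0,-0.25,0,0,-1,80, 0,0,-0.25,0,0,-1,80, 0,0,-0.25,0,0,-1,80, 0,0,-0.25,0,0,-1,80, 0,0,-0.25,0,0,-1,80, 0,0,-0.25,0,0,-1,80]'
python3 -m crank '[3,0,0,0,0,0,80, 5,0,0,0,0,0,80, 5,0,0,0,0,0,80, 5,0,0,0,0,0,80, 5,0,0,0,0,0,80, 5,0,0,0,0,0,80, 5,0,0,0,0,0,80, 5,0.3,0,0,0,0,80]'
python3 -m crank '[4,0.3,0,0,0,0,80, 2.5,0.3,0,0,0,0,80, 0.4,0,0,0,0,0,80, 0,0,0,0,0,0,80, 0,0,0,0,0,0,80]'
cat >> h.py <<'E'
def goto(x,y,z=None):
    "shift left to a point, in cm along the tool's axes; yaw of tool y in degrees"
    o=sensors.observe(); M=R.from_rotvec(o["orientation"]).as_matrix(); p=o["ee_pos"]
    d=np.array([x,y,p[2] if z is None else z])-p
    print("t",round(o["time_s"],2),"pos",p.round(4),"yaw",np.degrees(np.arctan2(M[1,1],M[0,1])).round(1),"tilt",M[:,2].round(3),"move cm",(M.T@d*100).round(2),"gap",round(o["finger_gap"],4),"F",o["wrist_force"].round(1))
def wrist(name):
    import cv2
    o=sensors.observe(); d=vision.get_image("wrist"); cv2.imwrite(name,d["image"][:,:,::-1])
    T=np.eye(4); T[:3,:3]=R.from_rotvec(o["orientation"]).as_matrix(); T[:3,3]=o["ee_pos"]
    C=T@d["mount"]
    c=dict(vfov=d["vfov"],cx=d["cx"],cy=d["cy"],origin=C[:3,3],orientation=R.from_matrix(C[:3,:3]).as_rotvec())
    import pickle; pickle.dump(c,open(name+".pkl","wb")); return c
E
python3 - <<'E'
from h import *
goto(.4307,-.1509,.082)
c=wrist("pics/w1.png"); print(c)
q=[.497,-.186,.5602]
for k in range(6): print("ABCDEF"[k],proj(c,[q[0]+.075*np.cos(q[2]-k*np.pi/3),q[1]+.075*np.sin(q[2]-k*np.pi/3),.082]).round(1))
E
```

```text
time_s: 0.9
ee_pos: [0.203, -0.5378, 0.251]
orientation: [-2.708, -1.591, -0.0]
wrist_force: [0.4, 0.6, -0.6]
finger_gap: 0.0588
grip_force: 0.0
time_s: 1.7
ee_pos: [0.392, -0.2062, 0.2513]
orientation: [2.712, 1.586, 0.0]
wrist_force: [0.1, -0.4, -0.3]
finger_gap: 0.0586
grip_force: 0.0
time_s: 2.2
ee_pos: [0.4303, -0.1516, 0.2512]
orientation: [-2.712, -1.586, 0.001]
wrist_force: [0.2, -0.1, -1.0]
finger_gap: 0.0588
grip_force: 0.0
t 2.2 pos [ 0.4303 -0.1516  0.2512] yaw -29.3 tilt [-0.  0. -1.] move cm [8.000e-02 1.000e-02 1.692e+01] gap 0.0588 F [ 0.2 -0.1 -1. ]
{'vfov': 59.107772621892366, 'cx': 319.00112059384537, 'cy': 235.93750029428617, 'origin': array([ 0.46286893, -0.09418467,  0.39495903]), 'orientation': array([ 2.7900635 , -0.72898149, -0.09915301])}
A [475.  117.4]
B [518.8 205.9]
C [463.2 287.7]
D [368.4 289.7]
E [319.2 210.6]
F [369.6 120. ]
```

View pics/w1.png

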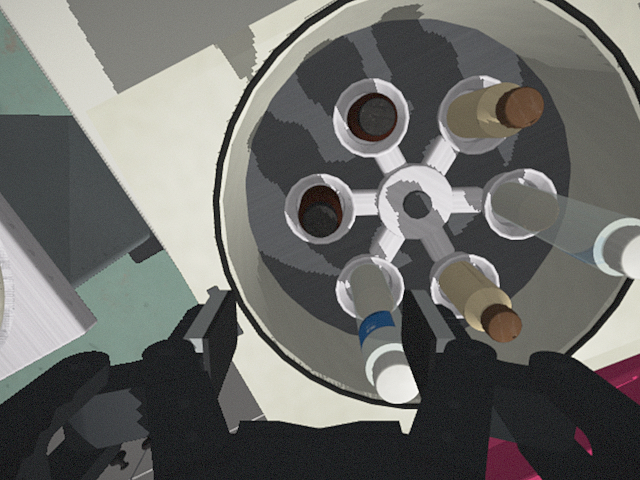

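The wrist view shows all six cups where predicted. Cup E's rim is at (320,209), against a prediction of (319,211). The gripper is over pot E with vial D clear of the fingers, so I'll descend and grip.

```bash
python3 -m crank '[0.1,0,2,0,0,0,80, 0,0,3.5,0,0,0,80, 0,0,3.5,0,0,0,80, 0,0,3,0,0,0,80, 0,0,2.5,0,0,0,80, 0,0,1.5,0,0,0,80, 0,0,0.8,0,0,0,80, 0,0,0,0,0,0,80]'
python3 -m crank '[0,0,0,0,0,0,120, 0,0,0,0,0,0,150, 0,0,0,0,0,0,180, 0,0,0,0,0,0,255, 0,0,0,0,0,0,255, 0,0,0,0,0,0,255]'
python3 - <<'E'
from h import *
goto(.4307,-.1509,.082)
E
```

```text
time_s: 3.05
ee_pos: [0.4306, -0.1506, 0.0827]
orientation: [-2.711, -1.585, 0.001]
wrist_force: [-0.0, 0.1, 0.6]
finger_gap: 0.0587
grip_force: 0.0
time_s: 3.65
ee_pos: [0.4316, -0.1504, 0.0845]
orientation: [2.71, 1.586, 0.001]
wrist_force: [-2.0, 0.7, 9.1]
finger_gap: 0.0295
grip_force: 58.8
t 3.65 pos [ 0.4316 -0.1504  0.0845] yaw -29.3 tilt [ 0.001 -0.001 -1.   ] move cm [-0.09 -0.06  0.25] gap 0.0295 F [-2.   0.7  9.1]
```

```bash
python3 -m crank '[0,0,-0.5,0,0,0,255, 0,0,-1,0,0,0,255, 0,0,-1.5,0,0,0,255, 0,0,-1.5,0,0,0,255, 0,0,0,0,0,0,255]'
python3 - <<'E'
from h import *
import cv2
goto(.4307,-.1509,.082)
c=wrist("pics/w2.png")
im=cv2.imread("pics/w2.png"); cv2.imwrite("pics/w2c.png",im[200:480,120:520])
E
```

```text
time_s: 4.15
ee_pos: [0.4321, -0.1506, 0.1308]
orientation: [2.709, 1.585, 0.003]
wrist_force: [0.1, 0.3, -0.5]
finger_gap: 0.0296
grip_force: 59.3
t 4.15 pos [ 0.4321 -0.1506  0.1308] yaw -29.3 tilt [ 0.003 -0.002 -1.   ] move cm [-0.1  -0.12  4.88] gap 0.0296 F [ 0.1  0.3 -0.5]
```

View pics/w2c.png

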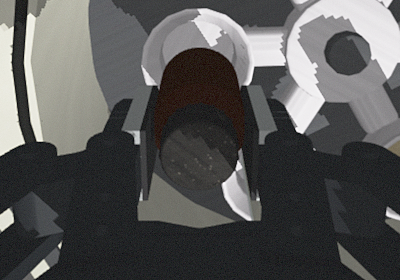

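The crop shows the dark pot gripped upright and clear of its cup. I'm carrying it to the rack's end hole at (0.453,0.181).

```bash
python3 -m crank '[0,0,-3,0,0,0,255, 0,0,-3,0,0,0,255, 3,-1.44,0,0,0,0,255, 4,-1.92,0,0,0,0,255, 4.5,-2.16,0,0,0,0,255, 4.5,-2.16,0,0,0,0,255, 4.5,-2.16,0,0,0,0,255, 4.5,-2.16,0,0,0,0,255]'
python3 -m crank '[3.5,-1.7,0,0,0,0,255, 1.5,-0.7,0,0,0,0,255, 0,0,0,0,0,0,255, 0,0,0,0,0,0,255]'
python3 - <<'E'
from h import *
goto(.453,.1809,.0325)
c=wrist("pics/w3.png")
print(proj(c,[.453,.1809,.026]),proj(c,[.5187,.1977,.026]))
E
```

```text
time_s: 5.0
ee_pos: [0.4485, 0.1287, 0.188]
orientation: [-2.711, -1.587, 0.0]
wrist_force: [1.2, -0.6, -0.6]
finger_gap: 0.0295
grip_force: 59.5
time_s: 5.4
ee_pos: [0.4523, 0.1819, 0.1878]
orientation: [-2.711, -1.588, 0.002]
wrist_force: [-0.5, -0.7, 0.4]
finger_gap: 0.0292
grip_force: 59.5
t 5.4 pos [0.4523 0.1819 0.1878] yaw -29.3 tilt [-0.001 -0.    -1.   ] move cm [-0.04  0.12 15.53] gap 0.0292 F [-0.5 -0.7  0.4]
[320.69882056 214.30664264] [390.11213284 149.80787695]
```

View pics/w3.png

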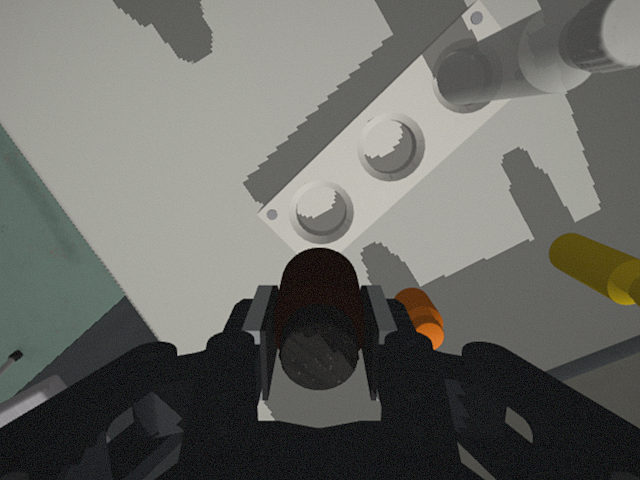

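The hole appears at (322,211), against a prediction of (321,214), which is within 2 mm. The orange pot at (420,315) is clear of the fingers. I'll lower the pot into the hole.

```bash
python3 -m crank '[0.06,0.1,2,0,0,0,255, 0,0,3.5,0,0,0,255, 0,0,3,0,0,0,255, 0,0,2,0,0,0,255, 0,0,1.5,0,0,0,255, 0,0,1,0,0,0,255, 0,0,1,0,0,0,255, 0,0,0,0,0,0,255]'
python3 -m crank '[0,0,0.5,0,0,0,255, 0,0,0.5,0,0,0,255, 0,0,0.3,0,0,0,255, 0,0,0,0,0,0,255]'
python3 -c "
from h import *
goto(.453,.1809,.0315)"
```

```text
time_s: 6.25
ee_pos: [0.4534, 0.1815, 0.0475]
orientation: [-2.712, -1.586, 0.002]
wrist_force: [0.6, 0.3, -0.3]
finger_gap: 0.0294
grip_force: 59.5
time_s: 6.65
ee_pos: [0.4536, 0.182, 0.035]
orientation: [-2.711, -1.587, 0.001]
wrist_force: [-0.4, -0.8, -0.5]
finger_gap: 0.0294
grip_force: 59.5
t 6.65 pos [0.4536 0.182  0.035 ] yaw -29.3 tilt [-0.  0. -1.] move cm [-0.13  0.    0.35] gap 0.0294 F [-0.4 -0.8 -0.5]
```

```bash
python3 -m crank '[0,0,0.3,0,0,0,255, 0,0,0,0,0,0,255, 0,0,0,0,0,0,130, 0,0,0,0,0,0,80, 0,0,0,0,0,0,80, 0,0,-1,0,0,0,80, 0,0,-3,0,0,0,80, 0,0,-4,0,0,0,80]'
python3 - <<'E'
from h import *
import cv2
goto(.4334,-.2259,.160)
c=wrist("pics/w4.png")
im=cv2.imread("pics/w4.png"); cv2.imwrite("pics/w4c.png",im[150:480,150:520])
E
```

```text
time_s: 7.45
ee_pos: [0.4528, 0.1818, 0.1128]
orientation: [-2.711, -1.586, 0.004]
wrist_force: [1.1, -0.2, 0.2]
finger_gap: 0.0583
grip_force: 0.0
t 7.45 pos [0.4528 0.1818 0.1128] yaw -29.3 tilt [-0.003 -0.    -1.   ] move cm [-36.5   18.26  -4.7 ] gap 0.0583 F [ 1.1 -0.2  0.2]
```

View pics/w4c.png

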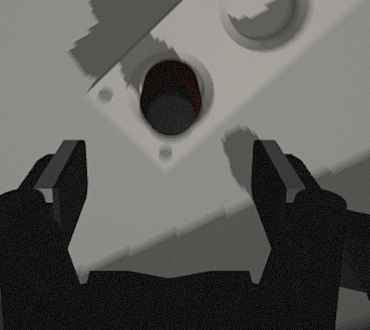

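The pot stands in the end hole, at crop (172,98). Next is vial D.

```bash
python3 -m crank '[0,0,-4.7,0,0,0,80, 0,0,-5,0,0,0,80, 0,0,-5,0,0,0,80, -2,1,0,0,0,0,80, -4,2,0,0,0,0,80, -4.4,2.2,0,0,0,0,80, -4.4,2.2,0,0,0,0,80, -4.4,2.2,0,0,0,0,80]'
python3 -m crank '[-4.4,2.2,0,0,0,0,80, -4.4,2.2,0,0,0,0,80, -4.4,2.2,0,0,0,0,80, -3,1.5,0,0,0,0,80, -1.1,0.6,0,0,0,0,80, 0,0,0,0,0,0,80, 0,0,0,0,0,0,80]'
python3 - <<'E'
from h import *
goto(.4334,-.2259,.155)
c=wrist("pics/w5.png")
q=[.497,-.186,.5602]
for k in range(6): print("ABCDEF"[k],proj(c,[q[0]+.075*np.cos(q[2]-k*np.pi/3),q[1]+.075*np.sin(q[2]-k*np.pi/3),.082]).round(1))
print(proj(c,[.4334,-.2259,.207]))
E
```

```text
time_s: 8.3
ee_pos: [0.4428, -0.0341, 0.2602]
orientation: [2.71, 1.587, 0.002]
wrist_force: [1.5, 0.7, -0.4]
finger_gap: 0.0586
grip_force: 0.0
time_s: 9.0
ee_pos: [0.4345, -0.2251, 0.2596]
orientation: [-2.711, -1.587, -0.001]
wrist_force: [-0.9, 0.9, -0.2]
finger_gap: 0.0586
grip_force: 0.0
t 9.0 pos [ 0.4345 -0.2251  0.2596] yaw -29.3 tilt [ 0.  0. -1.] move cm [-0.13 -0.06 10.46] gap 0.0586 F [-0.9  0.9 -0.2]
A [422.   24.7]
B [469.7 120.5]
C [415.3 208.8]
D [318.3 211. ]
E [265.2 125.6]
F [313.8  27.6]
[317.63582925 263.48067888]
```

View pics/w5.png

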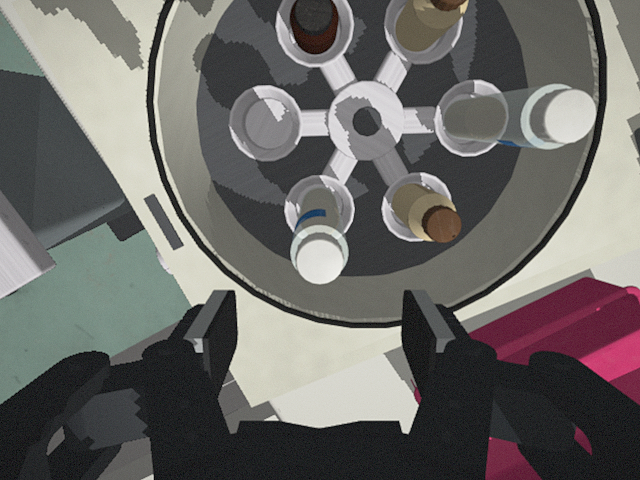

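Vial D's cap is at (320,258) and centred between the fingers, and empty cup E is at (265,122). I'll descend and grip.

```bash
python3 -m crank '[0,0,1.5,0,0,0,80, 0,0,2.5,0,0,0,80, 0,0,2.5,0,0,0,80, 0,0,2.2,0,0,0,80, 0,0,1.5,0,0,0,80, 0,0,0.5,0,0,0,80, 0,0,0,0,0,0,80]'
python3 -m crank '[0,0,0,0,0,0,120, 0,0,0,0,0,0,150, 0,0,0,0,0,0,180, 0,0,0,0,0,0,255, 0,0,0,0,0,0,255, 0,0,0,0,0,0,255]'
python3 -m crank '[0,0,-1,0,0,0,255, 0,0,-2,0,0,0,255, 0,0,-2.5,0,0,0,255, 0,0,-2,0,0,0,255, 0,0,-0.5,0,0,0,255, 0,0,0,0,0,0,255]'
python3 - <<'E'
from h import *
goto(.4307,-.1509,.152)
c=wrist("pics/w6.png")
E
```

```text
time_s: 9.75
ee_pos: [0.4346, -0.2249, 0.1523]
orientation: [-2.71, -1.588, 0.0]
wrist_force: [0.4, -0.2, 0.5]
finger_gap: 0.0587
grip_force: 0.0
time_s: 10.35
ee_pos: [0.4348, -0.226, 0.1533]
orientation: [2.711, 1.586, 0.001]
wrist_force: [-0.9, 1.4, 7.1]
finger_gap: 0.0292
grip_force: 58.6
time_s: 10.95
ee_pos: [0.4347, -0.226, 0.233]
orientation: [2.71, 1.586, 0.001]
wrist_force: [-0.5, 0.6, -1.8]
finger_gap: 0.0293
grip_force: 59.2
t 10.95 pos [ 0.4347 -0.226   0.233 ] yaw -29.3 tilt [ 0.001 -0.001 -1.   ] move cm [ 6.35 -4.03  8.1 ] gap 0.0293 F [-0.5  0.6 -1.8]
```

View pics/w6.png

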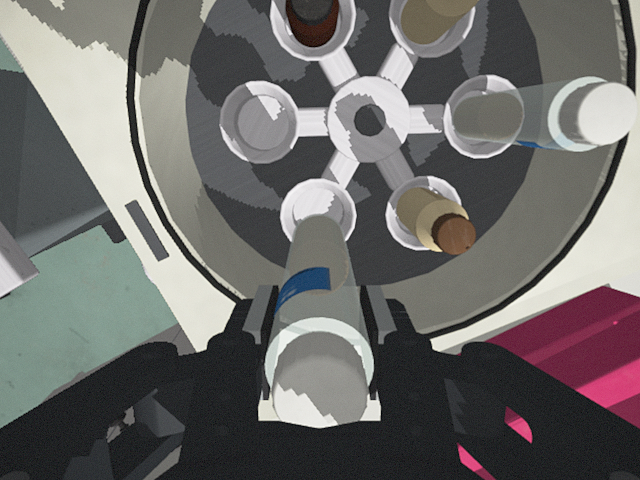

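The vial hangs upright with its bottom at about (318,222), well above the rims. Before moving, I'll check whether the rotor has turned.

```bash
python3 - <<'E'
from h import *
import pickle
c=pickle.load(open("pics/w6.png.pkl","rb"))
q=[.497,-.186,.5602]
for k in range(6): print("ABCDEF"[k],proj(c,[q[0]+.075*np.cos(q[2]-k*np.pi/3),q[1]+.075*np.sin(q[2]-k*np.pi/3),.082]).round(1))
print(proj(c,[.4347,-.226,.1397]),cast(c,(260,120),.082))
E
python3 -m crank '[1.5,-1,0,0,0,0,255, 2,-1.2,0,0,0,0,255, 2,-1.2,0,0,0,0,255, 0.9,-0.6,0,0,0,0,255, 0,0,0,0,0,0,255, 0,0,0,0,0,0,255]'
python3 -c "
from h import *
goto(.4312,-.1500,.1533)"
```

```text
A [430.7  14.1]
B [482.2 119.2]
C [422.4 215.1]
D [317.2 217.6]
E [259.1 124.7]
F [312.   17.2]
[318.7862964  238.59100292] [ 0.43284077 -0.14855469  0.082     ]
time_s: 11.6
ee_pos: [0.4309, -0.1506, 0.232]
orientation: [-2.711, -1.587, 0.0]
wrist_force: [-0.4, -0.1, -0.6]
finger_gap: 0.0293
grip_force: 59.2
t 11.6 pos [ 0.4309 -0.1506  0.232 ] yaw -29.3 tilt [-0.  0. -1.] move cm [ 0.06 -0.    7.87] gap 0.0293 F [-0.4 -0.1 -0.6]
```

```bash
python3 -m crank '[0,0,1.5,0,0,0,255, 0,0,2,0,0,0,255, 0,0,1.5,0,0,0,255, 0,0,0.7,0,0,0,255, 0,0,0.5,0,0,0,255, 0,0,0.4,0,0,0,255, 0,0,0,0,0,0,255]'
python3 -m crank '[0,0,0.4,0,0,0,255, 0,0,0.4,0,0,0,255, 0,0,0.2,0,0,0,255, 0,0,0,0,0,0,255]'
python3 -c "
from h import *
goto(.4312,-.1500,.1533)"
```

```text
time_s: 12.3
ee_pos: [0.431, -0.1506, 0.1663]
orientation: [-2.711, -1.586, 0.0]
wrist_force: [-0.2, -0.0, -0.3]
finger_gap: 0.0292
grip_force: 59.2
time_s: 12.7
ee_pos: [0.4309, -0.1504, 0.156]
orientation: [-2.711, -1.587, 0.0]
wrist_force: [0.5, -0.4, -0.4]
finger_gap: 0.0286
grip_force: 59.2
t 12.7 pos [ 0.4309 -0.1504  0.156 ] yaw -29.3 tilt [-0.  0. -1.] move cm [0.05 0.01 0.27] gap 0.0286 F [ 0.5 -0.4 -0.4]
```

```bash
python3 -m crank '[0,0,0.25,0,0,0,255, 0,0,0,0,0,0,255, 0,0,0,0,0,0,150, 0,0,0,0,0,0,110, 0,0,0,0,0,0,80, 0,0,0,0,0,0,80, 0,0,-1,0,0,0,80, 0,0,-2.5,0,0,0,80]'
python3 -m crank '[0,0,-4,0,0,0,80, 0,0,-3.2,0,0,0,80, 0,0,0,0,0,0,80]'
python3 - <<'E'
from h import *
goto(.4997,-.261,.099)
c=wrist("pics/w7.png")
q=[.497,-.186,.5602]
for k in range(6): print("ABCDEF"[k],proj(c,[q[0]+.075*np.cos(q[2]-k*np.pi/3),q[1]+.075*np.sin(q[2]-k*np.pi/3),.082]).round(1))
E
```

```text
time_s: 13.5
ee_pos: [0.4303, -0.1501, 0.1883]
orientation: [-2.709, -1.585, 0.002]
wrist_force: [0.1, -0.3, 0.4]
finger_gap: 0.0584
grip_force: 0.0
time_s: 13.8
ee_pos: [0.4321, -0.151, 0.2658]
orientation: [2.706, 1.584, 0.005]
wrist_force: [0.4, 0.3, 0.2]
finger_gap: 0.0585
grip_force: 0.0
t 13.8 pos [ 0.4321 -0.151   0.2658] yaw -29.3 tilt [ 0.006 -0.003 -1.   ] move cm [-6.28 11.17 16.76] gap 0.0585 F [0.4 0.3 0.2]
A [464.1 119.6]
B [506.3 203.9]
C [453.8 282.2]
D [363.2 284.4]
E [315.9 208.5]
F [363.8 122. ]
```

View pics/w7.png

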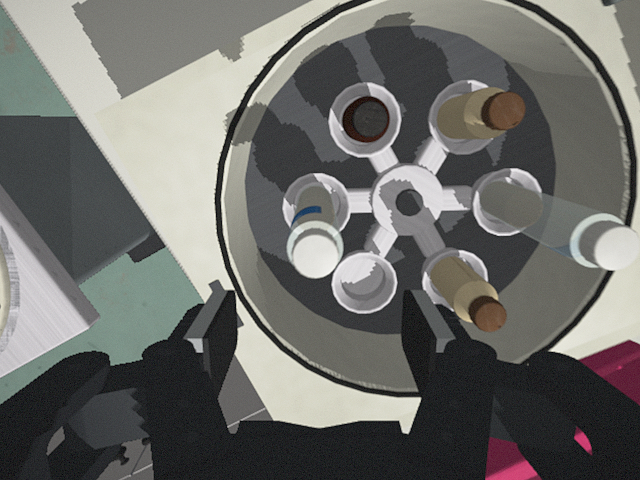

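The vial stands in E at (316,250), D at (364,283) is empty, and the rotor hasn't turned. Now cream C, cap at (487,313).

```bash
python3 -m crank '[-1.2,2.2,0,0,0,0,80, -2,3.5,0,0,0,0,80, -1.8,3.3,0,0,0,0,80, -1.2,2.1,0,0,0,0,80, 0,0.1,0,0,0,0,80, 0,0,0,0,0,0,80, 0,0,0,0,0,0,80]'
python3 - <<'E'
from h import *
import cv2
goto(.5002,-.260,.099)
c=wrist("pics/w8.png"); print(proj(c,[.4997,-.261,.082]),proj(c,[.4997,-.261,.158]))
im=cv2.imread("pics/w8.png"); cv2.imwrite("pics/w8c.png",im[150:400,170:520])
E
```

```text
time_s: 14.55
ee_pos: [0.4979, -0.2587, 0.2606]
orientation: [-2.711, -1.587, 0.0]
wrist_force: [-0.5, 0.4, -0.6]
finger_gap: 0.0588
grip_force: 0.0
t 14.55 pos [ 0.4979 -0.2587  0.2606] yaw -29.3 tilt [-0.     0.001 -1.   ] move cm [-1.000e-02  2.800e-01  1.616e+01] gap 0.0588 F [-0.5  0.4 -0.6]
[322.72364847 210.66326537] [323.58214927 236.3584142 ]
```

View pics/w8c.png

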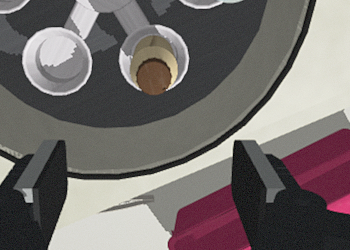

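The cream cap at crop (154,75) sits about 5 mm towards the hub of its cup centre, which is a slight lean. I'll descend with a small correction and grip.

```bash
python3 -m crank '[0.15,0.28,2,0,0,0,80, 0,0,3,0,0,0,80, 0,0,3,0,0,0,80, 0,0,3,0,0,0,80, 0,0,2.5,0,0,0,80, 0,0,1.6,0,0,0,80, 0,0,1,0,0,0,80, 0,0,0,0,0,0,80]'
python3 -m crank '[0,0,0,0,0,0,120, 0,0,0,0,0,0,150, 0,0,0,0,0,0,180, 0,0,0,0,0,0,255, 0,0,0,0,0,0,255, 0,0,0,0,0,0,255]'
python3 -m crank '[0,0,-1,0,0,0,255, 0,0,-2,0,0,0,255, 0,0,-2,0,0,0,255, 0,0,-1,0,0,0,255, 0,0,0,0,0,0,255]'
python3 - <<'E'
from h import *
import cv2
goto(.4339,-.2250,.099)
c=wrist("pics/w9.png"); print(proj(c,[.4334,-.2259,.082]),proj(c,[.4997,-.261,.082]))
im=cv2.imread("pics/w9.png"); cv2.imwrite("pics/w9c.png",im[100:480,120:520])
E
```

```text
time_s: 15.4
ee_pos: [0.501, -0.2588, 0.0991]
orientation: [-2.71, -1.587, 0.001]
wrist_force: [0.0, 0.1, 0.1]
finger_gap: 0.0586
grip_force: 0.0
time_s: 16.0
ee_pos: [0.5018, -0.2597, 0.1011]
orientation: [2.71, 1.586, 0.001]
wrist_force: [-1.1, 1.3, 7.3]
finger_gap: 0.0304
grip_force: 58.8
time_s: 16.5
ee_pos: [0.502, -0.2598, 0.1616]
orientation: [2.709, 1.585, 0.002]
wrist_force: [0.4, 0.1, -1.0]
finger_gap: 0.03
grip_force: 59.3
t 16.5 pos [ 0.502  -0.2598  0.1616] yaw -29.3 tilt [ 0.002 -0.001 -1.   ] move cm [-0.3  -7.66  6.24] gap 0.03 F [ 0.4  0.1 -1. ]
[180.18535295 252.2173984 ] [315.9765721  249.02161779]
```

View pics/w9c.png

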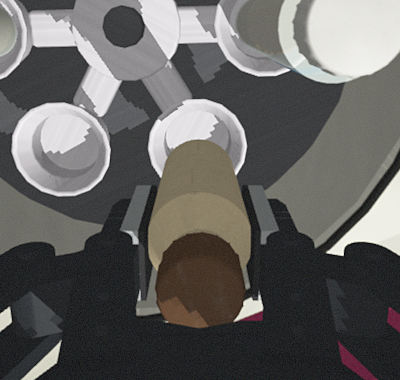

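The cream is held upright above its cup. I'll move it to D at crop (60,150) and insert it.

```bash
python3 -m crank '[-0.1,-1.2,0,0,0,0,255, -0.1,-2.5,0,0,0,0,255, 0,-2.5,0,0,0,0,255, 0,-1.4,0,0,0,0,255, 0,0,0,0,0,0,255, 0,0,0,0,0,0,255]'
python3 -c "
from h import *
goto(.4339,-.2250,.1011)"
python3 -m crank '[0,0,1,0,0,0,255, 0,0,1.5,0,0,0,255, 0,0,0.8,0,0,0,255, 0,0,0.6,0,0,0,255, 0,0,0.4,0,0,0,255, 0,0,0.4,0,0,0,255, 0,0,0.4,0,0,0,255, 0,0,0,0,0,0,255]'
python3 -c "
from h import *
goto(.4339,-.2250,.1011)"
```

```text
time_s: 17.15
ee_pos: [0.434, -0.2239, 0.1595]
orientation: [-2.711, -1.586, 0.0]
wrist_force: [0.4, -0.2, -0.7]
finger_gap: 0.0299
grip_force: 59.5
t 17.15 pos [ 0.434  -0.2239  0.1595] yaw -29.3 tilt [-0.  0. -1.] move cm [-0.1   0.05  5.84] gap 0.0299 F [ 0.4 -0.2 -0.7]
time_s: 17.95
ee_pos: [0.4341, -0.2239, 0.1084]
orientation: [-2.711, -1.586, 0.0]
wrist_force: [0.4, 0.4, -0.8]
finger_gap: 0.03
grip_force: 59.5
t 17.95 pos [ 0.4341 -0.2239  0.1084] yaw -29.3 tilt [-0.  0. -1.] move cm [-0.11  0.04  0.73] gap 0.03 F [ 0.4  0.4 -0.8]
```

```bash
python3 -m crank '[-0.1,0,0.3,0,0,0,255, 0,0,0.3,0,0,0,255, 0,0,0,0,0,0,255, 0,0,0,0,0,0,150, 0,0,0,0,0,0,110, 0,0,0,0,0,0,80, 0,0,0,0,0,0,80, 0,0,-1,0,0,0,80]'
python3 -m crank '[0,0,-2.5,0,0,0,80, 0,0,-4,0,0,0,80, 0,0,-4,0,0,0,80, 0,0,-3.5,0,0,0,80, 0,0,-1,0,0,0,80, 0,0,0,0,0,0,80, 0,0,0,0,0,0,80]'
python3 - <<'E'
from h import *
import cv2
goto(.453,.1815,.0315)
d=vision.get_image("top"); t=d["image"][:,:,::-1]
cv2.imwrite("pics/top1.png",t)
c=wrist("pics/w10.png")
q=[.497,-.186,.5602]
for k in range(6): print("ABCDEF"[k],proj(c,[q[0]+.075*np.cos(q[2]-k*np.pi/3),q[1]+.075*np.sin(q[2]-k*np.pi/3),.082]).round(1))
E
```

```text
time_s: 18.75
ee_pos: [0.4332, -0.2245, 0.1122]
orientation: [-2.71, -1.586, 0.001]
wrist_force: [0.3, 0.2, 0.5]
finger_gap: 0.0587
grip_force: 0.0
time_s: 19.45
ee_pos: [0.4334, -0.2246, 0.2619]
orientation: [-2.71, -1.586, 0.001]
wrist_force: [-0.9, -0.2, 0.1]
finger_gap: 0.0585
grip_force: 0.0
t 19.45 pos [ 0.4334 -0.2246  0.2619] yaw -29.3 tilt [-0.001  0.001 -1.   ] move cm [ 36.36 -18.16  23.07] gap 0.0585 F [-0.9 -0.2  0.1]
A [423.8  25.1]
B [471.2 120.3]
C [416.9 208.1]
D [320.4 210.3]
E [267.7 125.4]
F [316.2  27.9]
```

View pics/w10.png

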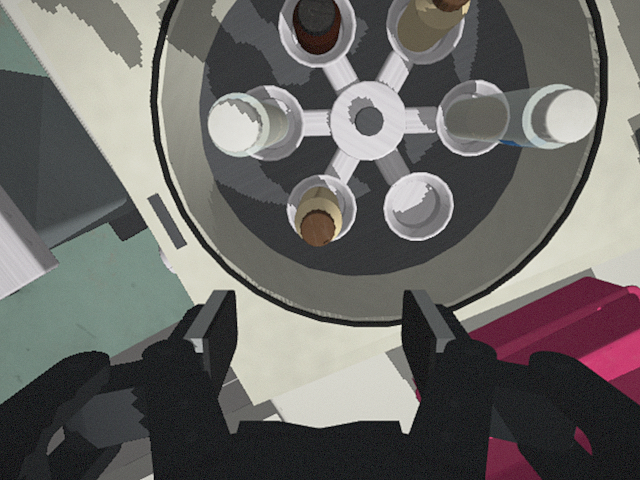

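Cream is now in D at (318,225) and C at (418,206) is empty. I'm fetching the pot from the rack.

```bash
python3 -m crank '[2,-1,0,0,0,0,80, 4,-2,0,0,0,0,80, 4.6,-2.3,0,0,0,0,80, 4.6,-2.3,0,0,0,0,80, 4.6,-2.3,0,0,0,0,80, 4.6,-2.3,0,0,0,0,80, 4.6,-2.3,0,0,0,0,80, 4,-2,0,0,0,0,80]'
python3 -m crank '[2.4,-1.2,1,0,0,0,80, 1,-0.5,3,0,0,0,80, 0,0,4,0,0,0,80, 0,0,4,0,0,0,80, 0,0,0,0,0,0,80, 0,0,0,0,0,0,80]'
python3 - <<'E'
from h import *
import cv2
goto(.4533,.1817,.0315)
c=wrist("pics/w11.png"); im=cv2.imread("pics/w11.png"); cv2.imwrite("pics/w11c.png",im[150:450,150:520]); print(proj(c,[.453,.1809,.026]),proj(c,[.4533,.1817,.064]))
E
```

```text
time_s: 20.35
ee_pos: [0.4504, 0.1389, 0.2619]
orientation: [-2.71, -1.587, 0.002]
wrist_force: [1.0, -1.8, 0.6]
finger_gap: 0.0587
grip_force: 0.0
time_s: 20.95
ee_pos: [0.4528, 0.1745, 0.1432]
orientation: [-2.711, -1.586, 0.002]
wrist_force: [-0.3, -0.6, 0.6]
finger_gap: 0.0582
grip_force: 0.0
t 20.95 pos [0.4528 0.1745 0.1432] yaw -29.3 tilt [-0.001 -0.    -1.   ] move cm [ 0.66 -0.3  11.17] gap 0.0582 F [-0.3 -0.6  0.6]
[314.46685823 219.64572029] [313.3561883  233.85586579]
```

View pics/w11c.png

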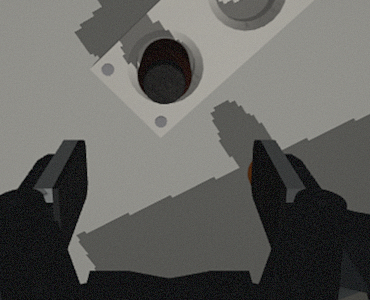

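The pot is as predicted, at crop (164,84). I'll grip it, lift, and turn.

```bash
python3 -m crank '[0.66,-0.3,1.5,0,0,0,80, 0,0,2.5,0,0,0,80, 0,0,2.5,0,0,0,80, 0,0,2,0,0,0,80, 0,0,1.5,0,0,0,80, 0,0,0.7,0,0,0,80, 0,0,0.4,0,0,0,80, 0,0,0,0,0,0,80]'
python3 -m crank '[0,0,0,0,0,0,120, 0,0,0,0,0,0,150, 0,0,0,0,0,0,180, 0,0,0,0,0,0,255, 0,0,0,0,0,0,255, 0,0,0,0,0,0,255]'
python3 -c "
from h import *
goto(.4997,-.2605,.085)"
python3 -m crank '[0,0,-1,0,0,0,255, 0,0,-2.5,0,0,0,255, 0,0,-4,0,0,0,255, 0,0,-4,0,0,0,255, 0,0,-4,0,0,0,255, 0,0,-4,0,0,0,255, 0,0,-1,0,0,0,255, 0,0,0,0,0,0,255]'
python3 -m crank '[0,0,0,0,0,1,255, 0,0,0,0,0,1,255, 0,0,0,0,0,1,255, 0,0,0,0,0,1,255, 0,0,0,0,0,1,255, 0,0,0,0,0,1,255, 0,0,0,0,0,1,255, 0,0,0,0,0,1,255]'
python3 -m crank '[0,0,0,0,0,0,255, 0,0,0,0,0,0,255]'
python3 -c "
from h import *
goto(.4997,-.2605,.085)"
```

```text
time_s: 21.8
ee_pos: [0.4541, 0.1818, 0.0326]
orientation: [2.711, 1.586, 0.002]
wrist_force: [0.3, -0.2, 1.1]
finger_gap: 0.0585
grip_force: 0.0
time_s: 22.4
ee_pos: [0.454, 0.1819, 0.0328]
orientation: [2.711, 1.587, 0.002]
wrist_force: [-2.9, 0.9, 10.0]
finger_gap: 0.0292
grip_force: 58.8
t 22.4 pos [0.454  0.1819 0.0328] yaw -29.3 tilt [ 0.001  0.    -1.   ] move cm [-36.33  25.65  -5.23] gap 0.0292 F [-2.9  0.9 10. ]
time_s: 23.2
ee_pos: [0.454, 0.1819, 0.2388]
orientation: [2.711, 1.586, 0.005]
wrist_force: [-0.7, -0.2, -1.2]
finger_gap: 0.0292
grip_force: 59.5
time_s: 24.0
ee_pos: [0.453, 0.1816, 0.2352]
orientation: [3.092, 0.558, -0.004]
wrist_force: [-0.2, -0.1, -1.1]
finger_gap: 0.0293
grip_force: 59.5
time_s: 24.2
ee_pos: [0.4533, 0.1817, 0.2359]
orientation: [-3.09, -0.568, 0.002]
wrist_force: [-0.4, -0.7, -0.7]
finger_gap: 0.0297
grip_force: 59.5
t 24.2 pos [0.4533 0.1817 0.2359] yaw -69.2 tilt [-0.001 -0.    -1.   ] move cm [-11.36  42.98  15.09] gap 0.0297 F [-0.4 -0.7 -0.7]
```

```bash
python3 -m crank '[0,0,-3,0,0,0,255, -0.5,2,0,0,0,0,255, -1.1,4,0,0,0,0,255, -1.2,4.6,0,0,0,0,255, -1.2,4.6,0,0,0,0,255, -1.2,4.6,0,0,0,0,255, -1.2,4.6,0,0,0,0,255, -1.2,4.6,0,0,0,0,255]'
python3 -m crank '[-1.2,4.6,0,0,0,0,255, -1.2,4.6,0,0,0,0,255, -1,3.4,0,0,0,0,255, -0.4,1.4,0,0,0,0,255, 0,0,0,0,0,0,255, 0,0,0,0,0,0,255]'
python3 - <<'E'
from h import *
goto(.4997,-.2605,.0868)
c=wrist("pics/w12.png")
q=[.497,-.186,.5602]
for k in range(6): print("ABCDEF"[k],proj(c,[q[0]+.075*np.cos(q[2]-k*np.pi/3),q[1]+.075*np.sin(q[2]-k*np.pi/3),.082]).round(1))
E
```

```text
time_s: 25.0
ee_pos: [0.4845, -0.1184, 0.2665]
orientation: [-3.09, -0.568, 0.0]
wrist_force: [0.5, 0.9, -1.0]
finger_gap: 0.0296
grip_force: 59.5
time_s: 25.6
ee_pos: [0.4987, -0.2601, 0.2664]
orientation: [-3.089, -0.565, 0.0]
wrist_force: [0.2, 0.7, 0.6]
finger_gap: 0.0295
grip_force: 59.6
t 25.6 pos [ 0.4987 -0.2601  0.2664] yaw -69.3 tilt [-0.     0.001 -1.   ] move cm [ 0.08  0.09 17.96] gap 0.0295 F [0.2 0.7 0.6]
A [203.   75.1]
B [300.8 109.5]
C [320.5 206.8]
D [251.8 266.1]
E [162.3 237.8]
F [133.5 144.5]
```

View pics/w12.png

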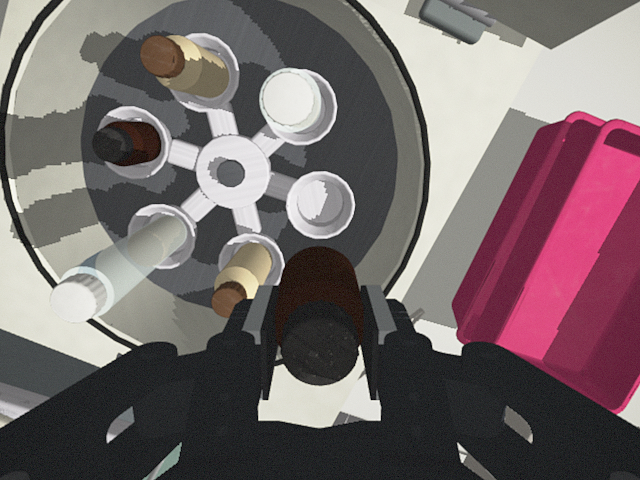

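C's rim is at (321,204), against a prediction of (320.5,207). Cream D and vial B are clear, so I'll lower the pot.

```bash
python3 -m crank '[0.1,0.1,2,0,0,0,255, 0,0,3,0,0,0,255, 0,0,3,0,0,0,255, 0,0,3,0,0,0,255, 0,0,2,0,0,0,255, 0,0,1,0,0,0,255, 0,0,0.7,0,0,0,255, 0,0,0,0,0,0,255]'
python3 -m crank '[0,0,0.5,0,0,0,255, 0,0,0.5,0,0,0,255, 0,0,0.5,0,0,0,255, 0,0,0.5,0,0,0,255, 0,0,0.4,0,0,0,255, 0,0,0.3,0,0,0,255, 0,0,0,0,0,0,255]'
python3 -c "
from h import *
goto(.4997,-.2605,.0868)"
```

```text
time_s: 26.45
ee_pos: [0.5001, -0.2609, 0.1199]
orientation: [-3.09, -0.565, -0.0]
wrist_force: [-0.6, -0.2, -0.9]
finger_gap: 0.0293
grip_force: 59.5
time_s: 27.15
ee_pos: [0.4998, -0.2613, 0.0923]
orientation: [-3.09, -0.564, 0.001]
wrist_force: [-0.4, 0.2, -0.8]
finger_gap: 0.0291
grip_force: 59.6
t 27.15 pos [ 0.4998 -0.2613  0.0923] yaw -69.3 tilt [-0.001  0.001 -1.   ] move cm [ 0.02 -0.08  0.55] gap 0.0291 F [-0.4  0.2 -0.8]
```

Release with a limited opening (count 105, about 50 mm), then lift.

```bash
python3 -m crank '[0,-0.05,0.3,0,0,0,255, 0,0,0.2,0,0,0,255, 0,0,0,0,0,0,255, 0,0,0,0,0,0,150, 0,0,0,0,0,0,105, 0,0,0,0,0,0,105, 0,0,0,0,0,0,105, 0,0,-1,0,0,0,105]'
python3 -m crank '[0,0,-3,0,0,0,105, 0,0,-4,0,0,0,105, 0,0,-4,0,0,0,105, 0,0,-4,0,0,0,105, 0,0,-4,0,0,0,105, -3,1,0,0,0,0,105, -5,2,0,0,0,0,105, -5,3,0,0,0,0,105]'
python3 -m crank '[-5,3,0,0,0,0,105, -3,2,0,0,0,0,105, 0,0,0,0,0,0,105, 0,0,0,0,0,0,105, 0,0,0,0,0,0,105]'
python3 - <<'E'
from h import *
import cv2
goto(.4997,-.2605,.0868)
a=vision.get_image("top")["image"][:,:,::-1]; b=vision.get_image("side")["image"][:,:,::-1]
f=lambda im: cv2.resize(im,(400,400),interpolation=cv2.INTER_CUBIC)
cv2.imwrite("pics/end.png",np.hstack([f(a[160:340,360:540]),f(b[220:400,170:400])]))
E
```

```text
time_s: 27.95
ee_pos: [0.4993, -0.2606, 0.0971]
orientation: [-3.089, -0.563, 0.002]
wrist_force: [-0.5, 0.0, -0.7]
finger_gap: 0.0503
grip_force: 0.0
time_s: 28.75
ee_pos: [0.4062, -0.3539, 0.2892]
orientation: [3.089, 0.566, 0.001]
wrist_force: [0.4, -0.3, 0.3]
finger_gap: 0.0505
grip_force: 0.0
time_s: 29.25
ee_pos: [0.3558, -0.4217, 0.2883]
orientation: [3.09, 0.565, 0.001]
wrist_force: [0.8, -0.4, -0.2]
finger_gap: 0.0503
grip_force: 0.0
t 29.25 pos [ 0.3558 -0.4217  0.2883] yaw -69.3 tilt [ 0. -0. -1.] move cm [ 19.15 -10.    20.15] gap 0.0503 F [ 0.8 -0.4 -0.2]
```

View pics/end.png

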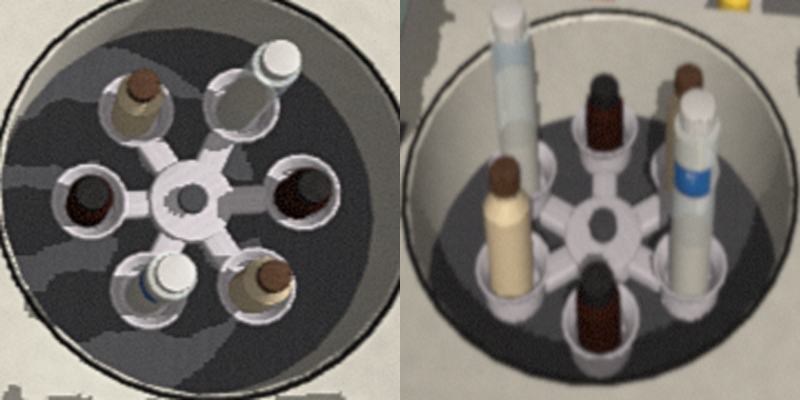

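The last pictures show like facing like across the hub (creams upper left and lower right, vials upper right and lower left, pots left and right), all upright and seated in their cups. Handing in.

```bash
python3 -c "
from cell import r
print(r.hand_in())"
```

```text
the job is handed in; nothing more can be done
None
```

The job is handed in at about 29 s of robot time: the vials, creams and pots each face their like across the rotor, upright and seated in the final pictures, and I never touched the pump bottle; no verdict was returned.

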